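# Flick the tally wheel on to its red tooth

### The job

The last medicine packs of this set are boxed but not yet counted: with a fingertip, flick the edge of the tally counter's wheel clockwise (seen from above), click by click, until its red tooth has clicked into place pointing straight at the yellow arrow, and never run it on past the arrow. Touch the wheel gently, do not pinch it or lift or shove the counter, leave the medicine packs alone, and finish clear of everything.

Things in the scene. Friction and masses are not known exactly. Their poses are not given: they have to be found in the camera images.
- counter: Tally counter, loose, 1.8 kg. Origin on the desk under the wheel's axis, z up, +x from the axis to the arrow (mostly away from the robot). Blue foot 16 mm high, x -40 to +110, y -55 to +55 mm; dark drum under the wheel, radius 38, up to z 27 mm; blue block with yellow arrow at x 71 to 108 mm, 50 wide, up to z 46 mm. The -x side of the wheel's edge is free from above and outside.
- wheel_hub (a point): Wheel's vertical axis, 50 mm above the desk, level with the tooth tops. White disc, radius 42 mm, z 28 to 38 mm, steel hub up to z 48 mm, eight radial teeth 45 degrees apart, seven grey, one red. A tooth is 8 mm thick, reaches 62 mm from the axis, spans z 28 to 50 mm; the gap between teeth is 27 mm wide at 46 mm from the axis, 39 mm at the tips.
- red_tooth (a point): Outer end of the red tooth, on its top, 62 mm from the axis, 50 mm above the desk.
- arrow (a point): Tip of the yellow arrow, fixed on the counter 71 mm from the wheel's axis along the counter's +x, 46 mm above the desk.
- wheel (a joint): Turn of the wheel, rad, growing clockwise from above; 0: red tooth at the arrow. A sprung detent holds it at multiples of 0.785 (45 degrees), with teeth pointing along the counter's +x, -x. Starts 2 to 4 clicks short (-1.57, -2.36, -3.14; rarely poised half way between). Leaving a click takes about 1.5 N at the teeth; past half way it springs on. Turns either way, no stop at 0.
- carton: Yellow medicine carton 50 x 36 x 70 mm standing by the counter, loose; origin at the centre of its underside. Not to be disturbed.
- vial: Amber jar with white cap, 42 mm across, 75 mm tall, loose; origin at the centre of its underside. Not to be disturbed.
- blister: White packet with a green stripe, 75 x 45 x 26 mm, lying loose; origin at the centre of its underside. Not to be disturbed.
There are look-alikes about, which are no part of the job. Leave any green look-alike of the counter alone.

How it is judged:
On the way, in this order (a step that is already met when the one before it is completed fails the run):
1. the fingers push the wheel while it still stands short of the arrow (contact force between the fingers and wheel above 0.3 N and value of joint wheel below -0.5 rad).
2. the red tooth points at the arrow (value of joint wheel between -0.12 and 0.12 rad), for 0.2 s.
At the end, for the whole second after the job is handed in: The red tooth rests pointing at the arrow (wheel within 0.12 rad of 0, reached clockwise, still), the counter stands flat within 25 mm of where it was, and the three medicine packs are within 20 mm of where they were (all of step 2 and velocity of joint wheel between -0.1 and 0.1 rad/s and distance of counter from where it was at the start of the episode below 0.025 m and angle between counter's own z axis and vertical below 0.05 rad and distance of each of carton, vial, blister from where it was at the start of the episode below 0.02 m); the robot touches nothing.
It fails at once if the wheel is run past the arrow by more than 0.5 rad (value of joint wheel above 0.5 rad).
It fails at once if the wheel is turned backwards, more than five clicks short of the arrow (value of joint wheel below -4.08408 rad).
It fails at once if the wheel is pinched or pressed with more than 20 N (contact force between the fingers and wheel above 20 N).
It fails at once if the counter is lifted, tipped or shoved (distance of counter from where it was at the start of the episode above 0.025 m or height (world z) of counter above 0.008 m or angle between counter's own z axis and vertical above 0.12 rad).
It fails at once if a medicine pack is lifted, tipped or moved (distance of any of carton, vial, blister from where it was at the start of the episode above 0.02 m or angle between any of carton, vial, blister's own z axis and vertical above 0.3 rad).
It also fails if it takes over 54 s, if anything falls off the work surface, if the arm or the gripper's body presses on something with over 40 N, if the wrist force passes 120 N, or if a joint passes its speed limit or range.

### The arm

A 7-joint arm with a two-finger parallel gripper is mounted at the origin on the work surface. World frame = base frame: x ahead of the robot, y to its left, z up, the work surface at z = 0. Lengths are in m, angles in rad, forces in N, time in s.
With the tool pointing down it reaches from about 0.4 to 0.9 m from the base axis. Payload 5.6 kg.
Tool frame: the origin (TCP) lies on the centre line of the jaws, within the pads' length; the fingertips stand 22 mm ahead of it and the grasp point (between the pads) lies 3 mm ahead of it; z points along the fingers, y is the direction in which the jaws open and shut (so a half turn about z gives the same grasp; the last joint's range is limited). The gripper opens to 92 mm and grips with 3 to 60 N. Pads are 20 mm wide; open, the fingers measure 128 mm over their backs; the gripper's body (75 mm by 189 mm) begins 69 mm behind the grasp point.
Start: joints at [-0.043, 0.468, -0.012, 1.603, 0.006, 1.071, -0.056], TCP at [0.65, -0, 0.237] pointing down, gripper open.
Joint ranges: [-2.53, 2.53], [-0.31, 2.02], [-1.57, 1.55], [0.28, 2.44], [-1.29, 4.43], [0.15, 1.84], [-2.92, 2.92]. Speed limits (rad/s): [2.57, 2.57, 3.14, 3.14, 3.14, 3.14, 3.14].

### API

Orientations are given as a 3x3 rotation matrix whose columns are the frame's x, y, z axes.
In Python, from cell import robot gives the robot as it stands. The module is installed in compiled form; this text tells all that it offers.
- The arm moves only by the tool arm_command, never from a script. Its argument "steps" is a list of rows, each a list of 7 numbers: the opening, from -1 (shut) to 1 (fully open), then the shift along the tool's x, y, z in m, then the turn, a rotation vector about the tool's x, y, z in degrees. A call has 1 to 8 rows; each row shifts and turns the commanded pose from where the row before left it, along the tool's axes as they then stand; what a row does not reach is not made up. A row lasts 1/12 s, in which the tool goes at most 41.7 mm and 7.16 degrees, less where a joint would pass 70% of its speed; a pose out of reach is approached as far as the arm can. A call with a gripper value outside its range is refused whole. The fingers move at their own pace and stop on an object; "newtons" is the grip in N (left out, the last holds). Time passes only in rows, so rows that do not move let the fingers close. It gives the time, the measured TCP pose, the force and the opening at its end, in the units of the state.
- robot.get_state(): the state, without advancing time (a new reading comes with each control period).
- robot.get_image(name): name is "scene" or "side" or "wrist"; returns (picture, depth): 420x560x3 uint8, red, green, blue; 420x560 float32, m along the optical axis (not along the pixel's ray), 0 where there is no reading.
- robot.camera_info(name): a dict with "fovy" (degrees; the focal length in pixels is half the picture's height over the tangent of half this angle, whatever the lens; pixels are square), "cx", "cy" (the principal point, pixels), "cam_to_world" (4x4, takes a point from camera to world coordinates); the wrist camera has in their place "tool_from_camera" (4x4, takes a point from camera to tool coordinates, whose origin is the TCP and whose axes are the flange's). Camera axes: x right, y down, z forward; pixel columns grow to the right and rows downward; lengths in m; the calibration is good to about 2 mm. A picture is of the moment at which its call begins: read the wrist's pose just before it. camera_info takes no time and is no camera call.
- robot.finish_job(): hands the job in, once; it reports no verdict.
Trained networks look in the newest picture that a camera, given by its name, has taken for a name from the list of things; names that differ only in an ending like _2 or _b are one class to them, and where a whole thing is asked for, a point or a joint stands for the part that bears it (a point fixed in the world has none). Each returns a list of dicts, best first, with "score" (0 to 1); they miss things now and then, are a little off and sometimes report something else, mostly with a low value. They report only what shows in the picture. A call takes as long as a camera call. They do not tell look-alikes from the thing itself.
- robot.regions_of(camera, thing): "mask" (420x560 bool, what is visible of it) and "at" ([column, row] in pixels, amid what is visible of it).
The state is a dict: "clock": time; "q": joint angles; "joint_vel": joint speeds; "tau": joint torques, N m; "tcp_pos": TCP position; "ee_rot": TCP orientation; "ft_force": force on the tool from outside, world axes, zero at the start; "ft_torque": the same for the moment, N m; "gripper_width": opening from 0.0 (shut) to 1.0 (fully open).
Only numpy, scipy, OpenCV 4.12 (cv2) and the standard library are available. Lean on these libraries where they do the work, as an engineer would, in place of code of your own. Each camera call takes 0.05 s, during which the arm holds its last target. There are 200 camera calls.

## Working session

There is one attempt and no reset: what is moved stays moved. The work goes in short steps, Python scripts to look and compute and a tool call to move; the robot and the scene stay as the last step left them, time stands still between calls to the robot, and variables do not carry over. Pictures are saved under pics/ and viewed, about 8 in all and at most 12, crops included, and the job is handed in when it is done.

Besides the shell and the picture viewer there is one more tool, called after "Call:" as name(argument=value, ...) on one line, values as JSON. arm_command: Moves the arm, as the interface text tells. Its arguments: {"type":"object","properties":{"steps":{"type":"array"},"newtons":{"type":"number"}},"required":["steps"]}

```bash
mkdir -p pics; cat > h.py <<'E'
import numpy as np, cv2
from cell import robot
def K(c):
    i=robot.camera_info(c); return 210/np.tan(np.radians(i["fovy"])/2),i["cx"],i["cy"]
def T(c):
    i=robot.camera_info(c)
    if "cam_to_world" in i: return np.array(i["cam_to_world"])
    s=robot.get_state(); M=np.eye(4); M[:3,:3]=np.array(s["ee_rot"]); M[:3,3]=s["tcp_pos"]
    return M@np.array(i["tool_from_camera"])
def cloud(c,d,M=None):
    f,cx,cy=K(c); M=T(c) if M is None else M
    v,u=np.mgrid[:420,:560]
    P=np.stack([(u-cx)/f*d,(v-cy)/f*d,d],-1)
    return P@M[:3,:3].T+M[:3,3]
E
python3 - <<'E'
from h import *
s=robot.get_state();print(s["clock"],s["tcp_pos"],s["ee_rot"])
ims={}
for c in["scene","wrist"]:
    im,d=robot.get_image(c);P=cloud(c,d);cv2.imwrite(f"pics/{c}1.png",im[...,::-1])
    np.save(f"{c}.npy",P)
    for t in["counter","wheel_hub","red_tooth","arrow","carton","vial","blister"]:
        for r in robot.regions_of(c,t)[:3]:
            u,v=np.round(r["at"]).astype(int);p=P[r["mask"]&(d>0)]
            print(c,t,round(r["score"],2),u,v,P[v,u].round(3),r["mask"].sum(),np.median(p,0).round(3) if len(p) else 0)
E
```

```text
0.0 [ 6.49463053e-01 -7.81945644e-05  2.35652998e-01] [[ 4.91190108e-05  9.99998540e-01 -1.70835025e-03]
 [ 9.99999988e-01 -4.93651523e-05 -1.44039522e-04]
 [-1.44123645e-04 -1.70834316e-03 -9.99998530e-01]]
scene counter 0.59 236 228 [0.589 0.017 0.02 ] 3030 [0.594 0.02  0.034]
scene counter 0.55 258 161 [ 0.363 -0.067  0.037] 1976 [ 0.356 -0.066  0.036]
scene counter 0.25 237 211 [0.563 0.004 0.044] 1445 [0.559 0.002 0.039]
scene wheel_hub 0.82 262 161 [ 0.365 -0.054  0.043] 959 [ 0.359 -0.052  0.039]
scene wheel_hub 0.68 236 211 [0.566 0.003 0.045] 1412 [0.558 0.001 0.039]
scene red_tooth 0.77 266 159 [ 0.355 -0.048  0.045] 987 [ 0.359 -0.051  0.039]
scene red_tooth 0.65 241 210 [0.557 0.01  0.045] 1369 [0.56  0.003 0.039]
scene arrow 0.82 256 163 [ 0.376 -0.064  0.039] 1859 [ 0.358 -0.066  0.036]
scene arrow 0.73 235 228 [0.589 0.014 0.019] 3012 [0.595 0.021 0.034]
scene carton 0.7 310 239 [0.577 0.187 0.059] 864 [0.566 0.184 0.053]
scene vial 0.67 156 213 [ 0.67  -0.131  0.055] 664 [ 0.673 -0.135  0.047]
scene blister 0.84 324 214 [0.453 0.161 0.026] 512 [0.456 0.165 0.026]
wris
[... 183 characters left out ...]
5 0.07 ] 2689 [0.557 0.169 0.07 ]
wrist wheel_hub 0.95 193 190 [0.556 0.002 0.047] 5619 [0.557 0.003 0.039]
wrist wheel_hub 0.72 35 234 [ 0.365 -0.052  0.046] 5138 [ 0.362 -0.053  0.04 ]
wrist red_tooth 0.73 193 190 [0.556 0.002 0.047] 5658 [0.556 0.003 0.04 ]
wrist red_tooth 0.56 36 232 [ 0.364 -0.05   0.043] 5226 [ 0.362 -0.053  0.039]
wrist arrow 0.86 219 175 [0.585 0.018 0.04 ] 11927 [0.586 0.016 0.038]
wrist arrow 0.58 38 241 [ 0.361 -0.064  0.039] 8918 [ 0.36  -0.065  0.038]
wrist carton 0.91 180 21 [0.563 0.164 0.071] 2863 [0.556 0.169 0.07 ]
wrist vial 0.76 287 302 [ 0.663 -0.126  0.073] 1643 [ 0.663 -0.132  0.065]
wrist blister 0.73 94 40 [0.459 0.158 0.027] 4212 [0.46  0.156 0.027]
```

View pics/scene1.png

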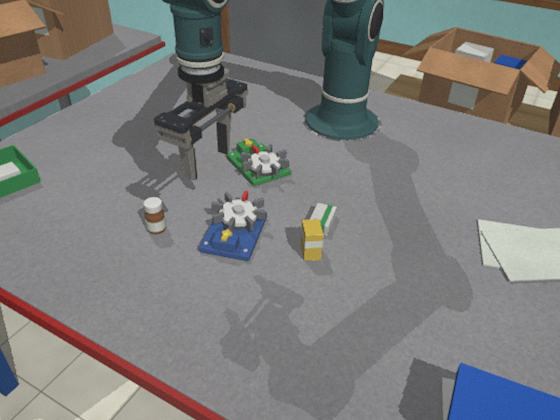

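View pics/wrist1.png

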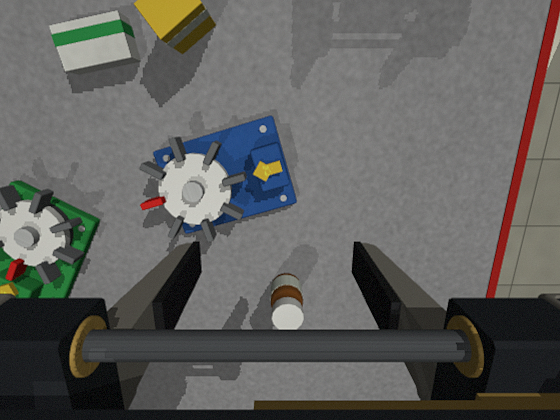

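The wrist view shows the blue counter with its hub at (193,190) and the arrow at about (265,170). The red tooth, at about (150,204), points almost opposite the arrow. That suggests -3.14, i.e. 4 clicks. The green look-alike is at left (28,235). Next I'll compute the geometry from these pictures.

```bash
cat >> h.py <<'E'
def measure(im,P,hub0=(0.556,0.002),R=0.13):
    """hub, arrow heading, wheel angle from colours near hub0"""
    h=cv2.cvtColor(im,cv2.COLOR_RGB2HSV).astype(int);H,S,V=h[...,0],h[...,1],h[...,2]
    near=np.hypot(P[...,0]-hub0[0],P[...,1]-hub0[1])<R
    z=P[...,2]
    red=near&((H<8)|(H>172))&(S>120)&(z>.03)
    yel=near&(H>18)&(H<35)&(S>120)&(z>.03)&(z<.058)
    blue=near&(H>100)&(H<130)&(S>120)&(z<.022)&(z>.008)
    disc=near&(S<40)&(V>120)&(z>.032)&(z<.043)&(np.hypot(P[...,0]-hub0[0],P[...,1]-hub0[1])<.06)
    return [P[m][:,:3] for m in(red,yel,blue,disc)]
E
python3 - <<'E'
from h import *
for c in["wrist","scene"]:
    im=cv2.imread(f"pics/{c}1.png")[...,::-1].copy();P=np.load(f"{c}.npy")
    r,y,b,d=measure(im,P)
    (dx,dy),rad=cv2.minEnclosingCircle(d[:,:2].astype(np.float32))
    print(c,len(r),len(y),len(b),len(d),"disc",dx,dy,rad)
    print("red",np.median(r,0).round(4),"yel",np.median(y,0).round(4), "blue",cv2.minAreaRect(b[:,:2].astype(np.float32)))
    for hub in[(dx,dy)]:
        a=np.degrees(np.arctan2(*(np.median(y,0)[:2]-hub)[::-1]));q=np.degrees(np.arctan2(*(np.median(r,0)[:2]-hub)[::-1]))
        print("arrow dir",a,"red",q,"wheel cw deg",a-q)
E
```

```text
wrist 246 346 4628 3241 disc 0.5555646419525146 0.0006105421343818307 0.04204939678311348
red [ 0.513  -0.0108  0.0509] yel [0.6389 0.0255 0.0469] blue ((0.5893468260765076, 0.010029695928096771), (0.14839696884155273, 0.10915806144475937), 16.363027572631836)
arrow dir 16.63196223640257 red -164.96004944725422 wheel cw deg 181.59201168365678
scene 46 81 931 559 disc 0.5543196201324463 0.0010008160024881363 0.04563026502728462
red [ 0.5113 -0.0111  0.0462] yel [0.6394 0.0277 0.0451] blue ((0.6038295030593872, 0.015780359506607056), (0.12414795160293579, 0.10761179029941559), 16.325885772705078)
arrow dir 17.431723321928562 red -164.24872696047137 wheel cw deg 181.68045028239993
```

Call:
arm_command(steps=[[-1,-0.0074,-0.0294,0,0,0,0],[-1,-0.0074,-0.0294,0,0,0,0],[-1,-0.0074,-0.0294,0,0,0,0],[-1,-0.0074,-0.0294,0,0,0,0],[-1,-0.0074,-0.0294,0,0,0,0],[-1,-0.0074,-0.0294,0,0,0,0],[-1,0,0,0,0,0,-5.5],[-1,0,0,0,0,0,-5.5]], newtons=5)

```text
clock: 1.47
tcp_pos: [0.4723, -0.045, 0.2372]
ee_rot: [[-0.194, 0.981, 0.001], [0.981, 0.194, -0.0], [-0.0, 0.001, -1.0]]
ft_force: [-0.2, 0.4, 0.1]
gripper_width: 0.44
```

Call:
arm_command(steps=[[-1,0,0,0,0,0,-5.4],[-1,0,0,0.025,0,0,0],[-1,0,0,0.025,0,0,0],[-1,0,0,0.025,0,0,0],[-1,0,0,0.02,0,0,0],[-1,0,0,0,0,0,0]])

```text
clock: 1.97
tcp_pos: [0.4711, -0.0443, 0.1385]
ee_rot: [[-0.282, 0.959, -0.007], [0.959, 0.282, 0.0], [0.002, -0.006, -1.0]]
ft_force: [-0.2, 0.7, 0.6]
gripper_width: 0.012
```

```bash
cat >> h.py <<'E'
HUB=np.array([.5555,.0008]);A=np.radians(16.4)
RC=np.array([[np.cos(A),-np.sin(A)],[np.sin(A),np.cos(A)]])
def where():
    s=robot.get_state();p=np.array(s["tcp_pos"])
    print("t",round(s["clock"],2),"tcp in counter mm",(1e3*RC.T@(p[:2]-HUB)).round(1),"z",p[2].round(4),"w",s["gripper_width"],"F",np.round(s["ft_force"],2))
    print("tool in counter",(RC.T@np.array(s["ee_rot"])[:2,:2]).round(3).tolist())
def wheel(c="scene"):
    im,d=robot.get_image(c);P=cloud(c,d);r,y,b,dd=measure(im,P)
    (dx,dy),_=cv2.minEnclosingCircle(dd[:,:2].astype(np.float32)) if len(dd) else ((0,0),0)
    if len(r): q=np.median(r,0)[:2]-HUB;print(c,"red n",len(r),"wheel deg",round((np.degrees(A-np.arctan2(q[1],q[0]))+40)%360-40,1))
    if len(y): print("yel",np.median(y,0).round(4),"disc",round(dx,4),round(dy,4))
    return im
E
python3 - <<'E'
from h import *
where();im=wheel("wrist");cv2.imwrite("pics/w2.png",im[...,::-1]);wheel("scene")
E
```

```text
t 1.97 tcp in counter mm [-93.7 -19.5] z 0.1385 w 0.011542193471332968 F [-0.22  0.73  0.58]
tool in counter [[-0.0, 1.0], [1.0, 0.0]]
wrist red n 460 wheel deg 181.0
yel [0.6385 0.0251 0.0489] disc 0.5566 0.0001
scene red n 46 wheel deg 180.9
yel [0.6402 0.0277 0.0457] disc 0.5563 -0.0
```

View pics/w2.png

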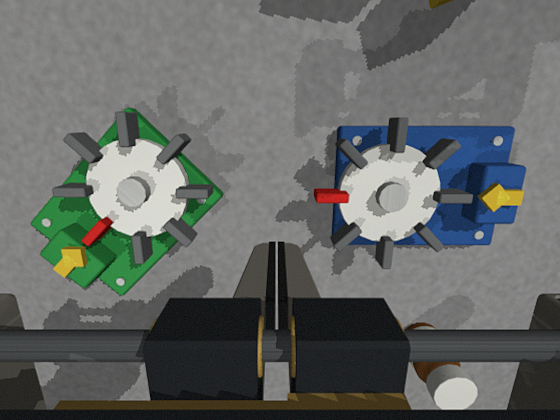

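The closed fingertip is between the two counters, at about (275,243). The blue wheel's red tooth points left (330,196), opposite its arrow (500,198). The fingers taper, so I'll measure the tip width from depth.

```bash
python3 - <<'E'
from h import *
im,d=robot.get_image("wrist");f,cx,cy=K("wrist");M=np.array(robot.camera_info("wrist")["tool_from_camera"])
P=cloud("wrist",d,M);m=(abs(P[...,0])<.02)&(abs(P[...,1])<.03)&(d>0)
for a in np.arange(-.03,.024,.004):
    k=m&(P[...,2]>a)&(P[...,2]<a+.004)
    if k.sum(): print(a.round(3),k.sum(),"y",(P[k][:,1].min()*1e3).round(1),(P[k][:,1].max()*1e3).round(1),"x",(P[k][:,0].min()*1e3).round(1),(P[k][:,0].max()*1e3).round(1))
E
```

```text
-0.03 320 y -16.6 17.0 x 8.8 11.1
-0.026 283 y -16.2 16.8 x 9.0 11.0
-0.022 296 y -15.7 16.4 x -10.2 10.7
-0.018 294 y -15.2 15.8 x -5.8 10.6
-0.014 225 y -15.0 15.9 x 7.8 10.5
-0.01 205 y -14.7 15.4 x 8.3 10.5
-0.006 176 y -14.0 15.0 x 8.8 10.5
-0.002 171 y -13.8 14.4 x 8.6 10.6
0.002 148 y -13.4 14.1 x 8.8 10.4
0.006 130 y -12.8 13.8 x 8.7 10.4
0.01 131 y -12.6 13.7 x 8.0 10.3
0.014 112 y -12.1 12.8 x 8.5 10.5
0.018 62 y -10.6 11.2 x 8.2 10.2
```

Call:
arm_command(steps=[[-1,0,0,0.03,0,0,0],[-1,0,0,0.03,0,0,0],[-1,0,0,0.023,0,0,0],[-1,0,0,0,0,0,0],[-1,0,0.01,0,0,0,0],[-1,0,0.01,0,0,0,0],[-1,0,0.01,0,0,0,0],[-1,0,0,0,0,0,0]])

```text
clock: 2.78
tcp_pos: [0.5068, -0.0349, 0.0607]
ee_rot: [[-0.283, 0.959, 0.007], [0.959, 0.283, 0.0], [-0.001, 0.006, -1.0]]
ft_force: [0.8, 0.8, -0.3]
gripper_width: -0.0
```

```bash
python3 - <<'E'
from h import *
where();wheel("scene")
E
```

```text
t 2.78 tcp in counter mm [-56.8 -20.6] z 0.0607 w -0.00027248586866180616 F [ 0.77  0.81 -0.27]
tool in counter [[-0.001, 1.0], [1.0, 0.001]]
scene red n 47 wheel deg 181.5
yel [0.6399 0.0272 0.0456] disc 0.5551 -0.0015
```

Call:
arm_command(steps=[[-1,0,-0.004,0,0,0,0],[-1,0,0,0,0,0,0],[-1,0,0,0,0,0,0]])

```text
clock: 3.08
tcp_pos: [0.4979, -0.0374, 0.0588]
ee_rot: [[-0.282, 0.959, -0.0], [0.959, 0.282, -0.0], [-0.0, -0.0, -1.0]]
ft_force: [0.1, -0.5, -0.3]
gripper_width: 0.005
```

```bash
python3 - <<'E'
from h import *
where()
E
```

```text
t 3.08 tcp in counter mm [-66.1 -20.3] z 0.0588 w 0.005079692697221984 F [ 0.06 -0.51 -0.26]
tool in counter [[0.001, 1.0], [1.0, -0.001]]
```

Call:
arm_command(steps=[[-1,0.005,0.003,0.002,0,0,0],[-1,0.005,0,0,0,0,0],[-1,0.005,0,0,0,0,0],[-1,0.005,0,0,0,0,0],[-1,0.005,0,0,0,0,0],[-1,0.005,0,0,0,0,0],[-1,0.005,0,0,0,0,0],[-1,0.004,0,0,0,0,0]])

```text
clock: 3.75
tcp_pos: [0.49, 0.0021, 0.0565]
ee_rot: [[-0.283, 0.959, -0.0], [0.959, 0.283, 0.0], [0.0, -0.0, -1.0]]
ft_force: [0.4, 0.6, 0.0]
gripper_width: 0.007
```

Call:
arm_command(steps=[[-1,0,0,0,0,0,0],[-1,0,0,0,0,0,0]])

```text
clock: 3.92
tcp_pos: [0.4903, 0.0015, 0.0566]
ee_rot: [[-0.283, 0.959, -0.0], [0.959, 0.283, -0.0], [0.0, -0.0, -1.0]]
ft_force: [0.0, 1.4, 0.2]
gripper_width: 0.005
```

```bash
python3 - <<'E'
from h import *
where();wheel("scene");im=wheel("wrist");cv2.imwrite("pics/w3.png",im[...,::-1])
E
```

```text
t 3.92 tcp in counter mm [-62.3  19.1] z 0.0566 w 0.00504538296027781 F [0.01 1.42 0.21]
tool in counter [[-0.001, 1.0], [1.0, 0.001]]
scene red n 73 wheel deg 226.6
yel [0.6402 0.0276 0.0456] disc 0.5557 0.0002
wrist red n 901 wheel deg 225.3
yel [0.6352 0.0261 0.0466] disc 0.5566 -0.0001
```

View pics/w3.png

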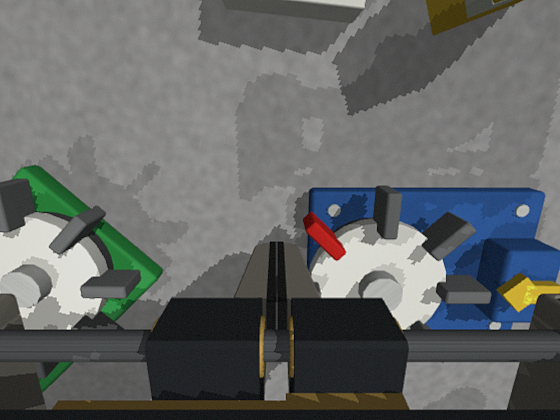

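The first click worked: the red tooth is now at (325,238), at -135°, and the counter hasn't moved. Repeating the same stroke.

Call:
arm_command(steps=[[-1,0,-0.01,0,0,0,0],[-1,0,-0.01,0,0,0,0],[-1,0,-0.01,0,0,0,0],[-1,0,0,0,0,0,0],[-1,-0.013,0,0,0,0,0],[-1,-0.013,0,0,0,0,0],[-1,-0.013,0,0,0,0,0],[-1,0,0,0,0,0,0]])

```text
clock: 4.68
tcp_pos: [0.4732, -0.0473, 0.0568]
ee_rot: [[-0.279, 0.96, 0.001], [0.96, 0.279, -0.001], [-0.001, 0.001, -1.0]]
ft_force: [-0.1, -0.4, -0.1]
gripper_width: 0.006
```

Call:
arm_command(steps=[[-1,0,0,0,0,0,0],[-1,0,0.0075,0,0,0,0],[-1,0,0.0075,0,0,0,0],[-1,0,0.0075,0,0,0,0],[-1,0,0.0075,0,0,0,0],[-1,0,0,0,0,0,0],[-1,0,0,0,0,0,0],[-1,0,0,0,0,0,0]])

```text
clock: 5.35
tcp_pos: [0.5011, -0.0361, 0.0564]
ee_rot: [[-0.283, 0.959, -0.001], [0.959, 0.283, -0.0], [0.0, -0.001, -1.0]]
ft_force: [0.8, 0.3, -0.3]
gripper_width: 0.005
```

```bash
python3 - <<'E'
from h import *
where();wheel("scene")
E
```

```text
t 5.35 tcp in counter mm [-62.6 -20. ] z 0.0564 w 0.005152248060765263 F [ 0.78  0.28 -0.34]
tool in counter [[-0.0, 1.0], [1.0, 0.0]]
scene red n 69 wheel deg 228.2
yel [0.6397 0.0273 0.0456] disc 0.5542 0.0008
```

Second push.

Call:
arm_command(steps=[[-1,0.005,0,0,0,0,0],[-1,0.005,0,0,0,0,0],[-1,0.005,0,0,0,0,0],[-1,0.005,0,0,0,0,0],[-1,0.005,0,0,0,0,0],[-1,0.005,0,0,0,0,0],[-1,0.005,0,0,0,0,0],[-1,0.004,0,0,0,0,0]])

```text
clock: 6.07
tcp_pos: [0.4901, 0.0021, 0.0566]
ee_rot: [[-0.283, 0.959, -0.0], [0.959, 0.283, 0.0], [0.0, -0.0, -1.0]]
ft_force: [-0.2, -0.1, -0.4]
gripper_width: 0.006
```

Call:
arm_command(steps=[[-1,0,0,0,0,0,0],[-1,0,0,0,0,0,0]])

```text
clock: 6.23
tcp_pos: [0.4904, 0.0015, 0.0566]
ee_rot: [[-0.283, 0.959, -0.0], [0.959, 0.283, -0.0], [0.0, -0.0, -1.0]]
ft_force: [-0.2, 0.5, 0.2]
gripper_width: 0.004
```

```bash
python3 - <<'E'
from h import *
where();wheel("scene");wheel("wrist")
E
```

```text
t 6.23 tcp in counter mm [-62.3  19.1] z 0.0566 w 0.00366907081433787 F [-0.17  0.46  0.21]
tool in counter [[-0.001, 1.0], [1.0, 0.001]]
scene red n 89 wheel deg 272.5
yel [0.6396 0.0276 0.0454] disc 0.556 0.0
wrist red n 1207 wheel deg 267.2
yel [0.635  0.026  0.0466] disc 0.5568 -0.0003
```

Now at -90°, with two clicks to go.

Call:
arm_command(steps=[[-1,0,-0.01,0,0,0,0],[-1,0,-0.01,0,0,0,0],[-1,0,-0.01,0,0,0,0],[-1,0,0,0,0,0,0],[-1,-0.013,0,0,0,0,0],[-1,-0.013,0,0,0,0,0],[-1,-0.013,0,0,0,0,0],[-1,0,0,0,0,0,0]])

```text
clock: 7.0
tcp_pos: [0.4732, -0.0473, 0.0568]
ee_rot: [[-0.279, 0.96, 0.001], [0.96, 0.279, -0.001], [-0.001, 0.001, -1.0]]
ft_force: [-0.7, -0.3, 0.2]
gripper_width: 0.008
```

Call:
arm_command(steps=[[-1,0,0,0,0,0,0],[-1,0,0.0075,0,0,0,0],[-1,0,0.0075,0,0,0,0],[-1,0,0.0075,0,0,0,0],[-1,0,0.0075,0,0,0,0],[-1,0,0,0,0,0,0],[-1,0,0,0,0,0,0],[-1,0,0,0,0,0,0]])

```text
clock: 7.67
tcp_pos: [0.5011, -0.0361, 0.0564]
ee_rot: [[-0.283, 0.959, -0.001], [0.959, 0.283, -0.0], [0.0, -0.001, -1.0]]
ft_force: [0.1, 0.3, -0.6]
gripper_width: 0.002
```

Call:
arm_command(steps=[[-1,0.005,0,0,0,0,0],[-1,0.005,0,0,0,0,0],[-1,0.005,0,0,0,0,0],[-1,0.005,0,0,0,0,0],[-1,0.005,0,0,0,0,0],[-1,0.005,0,0,0,0,0],[-1,0.005,0,0,0,0,0],[-1,0.004,0,0,0,0,0]])

```text
clock: 8.33
tcp_pos: [0.4901, 0.0021, 0.0566]
ee_rot: [[-0.283, 0.959, -0.0], [0.959, 0.283, 0.0], [0.0, -0.0, -1.0]]
ft_force: [-1.0, 0.2, 0.2]
gripper_width: 0.008
```

Call:
arm_command(steps=[[-1,0,0,0,0,0,0],[-1,0,0,0,0,0,0]])

```text
clock: 8.5
tcp_pos: [0.4904, 0.0015, 0.0566]
ee_rot: [[-0.283, 0.959, -0.0], [0.959, 0.283, -0.0], [-0.0, -0.0, -1.0]]
ft_force: [-0.8, -0.2, 0.5]
gripper_width: 0.006
```

```bash
python3 - <<'E'
from h import *
where();im=wheel("scene");cv2.imwrite("pics/s4.png",cv2.resize(im[150:290,150:370,::-1],None,fx=3,fy=3));wheel("wrist")
E
```

```text
t 8.5 tcp in counter mm [-62.3  19.1] z 0.0566 w 0.005927302696554792 F [-0.83 -0.17  0.46]
tool in counter [[-0.001, 1.0], [1.0, 0.001]]
scene red n 69 wheel deg 315.9
yel [0.6404 0.0281 0.0456] disc 0.5557 0.0023
wrist red n 1470 wheel deg 312.1
yel [0.6351 0.026  0.0466] disc 0.5564 -0.0003
```

View pics/s4.png

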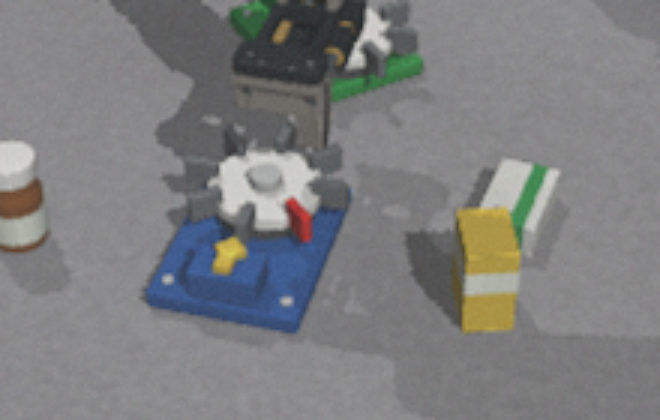

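The red tooth, at (298,220) in the crop, is one click short of the arrow at (230,253). The packs and the counter are undisturbed. One last stroke, then retract and lift.

Call:
arm_command(steps=[[-1,0,-0.01,0,0,0,0],[-1,0,-0.01,0,0,0,0],[-1,0,-0.01,0,0,0,0],[-1,0,0,0,0,0,0],[-1,-0.013,0,0,0,0,0],[-1,-0.013,0,0,0,0,0],[-1,-0.013,0,0,0,0,0],[-1,0,0,0,0,0,0]])

```text
clock: 9.27
tcp_pos: [0.4732, -0.0473, 0.0568]
ee_rot: [[-0.279, 0.96, 0.001], [0.96, 0.279, -0.001], [-0.001, 0.001, -1.0]]
ft_force: [-0.4, -0.1, 0.2]
gripper_width: 0.006
```

Call:
arm_command(steps=[[-1,0,0,0,0,0,0],[-1,0,0.0075,0,0,0,0],[-1,0,0.0075,0,0,0,0],[-1,0,0.0075,0,0,0,0],[-1,0,0.0075,0,0,0,0],[-1,0,0,0,0,0,0],[-1,0,0,0,0,0,0],[-1,0,0,0,0,0,0]])

```text
clock: 9.93
tcp_pos: [0.5011, -0.0361, 0.0564]
ee_rot: [[-0.283, 0.959, -0.001], [0.959, 0.283, -0.0], [0.0, -0.001, -1.0]]
ft_force: [0.5, 0.9, 0.8]
gripper_width: 0.009
```

Call:
arm_command(steps=[[-1,0.005,0,0,0,0,0],[-1,0.005,0,0,0,0,0],[-1,0.005,0,0,0,0,0],[-1,0.005,0,0,0,0,0],[-1,0.005,0,0,0,0,0],[-1,0.005,0,0,0,0,0],[-1,0.005,0,0,0,0,0],[-1,0.004,0,0,0,0,0]])

```text
clock: 10.6
tcp_pos: [0.4901, 0.0021, 0.0566]
ee_rot: [[-0.283, 0.959, -0.0], [0.959, 0.283, 0.0], [0.0, -0.0, -1.0]]
ft_force: [0.3, -0.8, -0.8]
gripper_width: 0.005
```

Call:
arm_command(steps=[[-1,0,0,0,0,0,0],[-1,0,0,0,0,0,0]])

```text
clock: 10.77
tcp_pos: [0.4904, 0.0015, 0.0566]
ee_rot: [[-0.283, 0.959, 0.0], [0.959, 0.283, 0.0], [-0.0, 0.0, -1.0]]
ft_force: [-0.3, 0.6, -0.5]
gripper_width: 0.007
```

```bash
python3 - <<'E'
from h import *
where();wheel("scene");wheel("wrist")
E
```

```text
t 10.77 tcp in counter mm [-62.3  19.1] z 0.0566 w 0.006580989858274563 F [-0.34  0.57 -0.49]
tool in counter [[-0.001, 1.0], [1.0, 0.001]]
scene red n 60 wheel deg -1.7
yel [0.6401 0.0279 0.0452] disc 0.5543 0.0022
wrist red n 1229 wheel deg -2.4
yel [0.6351 0.026  0.0465] disc 0.5565 0.0006
```

Call:
arm_command(steps=[[-1,0,-0.01,0,0,0,0],[-1,0,-0.01,0,0,0,0],[-1,0,-0.01,0,0,0,0],[-1,0,0,-0.025,0,0,0],[-1,0,0,-0.03,0,0,0],[-1,0,0,-0.03,0,0,0],[-1,0,0,-0.025,0,0,0],[-1,0,0,0,0,0,0]])

```text
clock: 11.53
tcp_pos: [0.4634, -0.0077, 0.1709]
ee_rot: [[-0.281, 0.96, 0.008], [0.96, 0.281, 0.0], [-0.002, 0.008, -1.0]]
ft_force: [0.6, 0.3, 0.1]
gripper_width: 0.009
```

Call:
arm_command(steps=[[-1,0,0,0,0,0,0],[-1,0,0,0,0,0,0],[-1,0,0,0,0,0,0],[-1,0,0,0,0,0,0]])

```text
clock: 11.87
tcp_pos: [0.4605, -0.0074, 0.1653]
ee_rot: [[-0.282, 0.959, -0.003], [0.959, 0.282, -0.0], [0.001, -0.003, -1.0]]
ft_force: [0.4, -0.2, -0.3]
gripper_width: 0.005
```

```bash
python3 - <<'E'
from h import *
where();wheel("scene");im=wheel("wrist");cv2.imwrite("pics/w5.png",im[...,::-1])
E
```

```text
t 11.87 tcp in counter mm [-93.4  18.9] z 0.1653 w 0.004630095469022497 F [ 0.35 -0.24 -0.31]
tool in counter [[0.0, 1.0], [1.0, -0.0]]
scene red n 59 wheel deg -1.6
yel [0.6402 0.0278 0.0459] disc 0.5555 -0.0007
wrist red n 400 wheel deg -1.9
yel [0.6376 0.0256 0.0468] disc 0.5553 0.0002
```

View pics/w5.png

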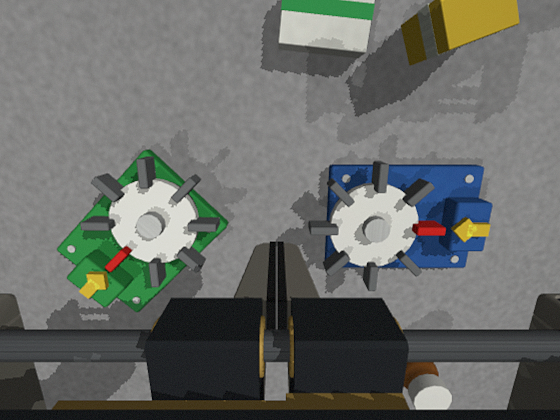

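The red tooth (430,230) points straight at the yellow arrow (465,230). The arm is clear of everything.

```bash
python3 -c "
from cell import robot
print(robot.finish_job())"
```

```text
the job is handed in; nothing more can be done
None
```

The red tooth now points straight at the yellow arrow, and I've handed the job in; no verdict was reported. The wheel started four clicks short (-3.14 rad). I advanced it clockwise one click at a time with the closed fingertips on the free side of its edge, checking the angle after each click, then backed out and lifted clear.

- **Wheel:** the last readings were -1.6° (scene camera) and -1.9° (wrist camera), inside the ±0.12 rad (about 6.9°) allowed. At intermediate clicks the two cameras differed by up to about 5°, but they agreed closely at the end.
- **Counter:** it was within about 2 mm of where it started, which is the measurement noise.
- **Medicine packs:** they looked untouched in the pictures; I did not measure their positions again at the end.
- **Arm:** it finished about 11 cm above the pushing height, touching nothing. The force readings between moves stayed under 2 N. The run took 12 s of the 54 s allowed.

No check failed.

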